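# Lock a blood tube rack onto the rocking mixer

### The job

Slide the tube rack along its channel on the rocking mixer until it is fully home against its buffers, then lock it there: press the red plunger down into the rack until it bottoms and, while it is held down, slide the blue keeper fully across so that the plunger stays trapped when you let go. Work gently, by feel, forcing neither the rack, the plunger nor the keeper, and leave the other things on the bench where they are.

Things in the scene. Friction and masses are not known exactly. Their poses are not given: they have to be found in the camera images.
- rocker: Rocking mixer, fixed, level: grey base, white platform 200 x 340 mm (x, y), top 75 mm above the bench. Origin: centre of its underside; y runs along the rack channel (62 mm wide, lipped: the rack can only slide along y) towards the lock, z up. Lock: aluminium bridge 100 x 50 mm over the channel, centred at y = +100 mm, top 119 mm above the bench; on it the blue keeper, above that the red pad.
- lock_bore (a point): Point on the plunger's vertical axis (rocker x = 0, y = +100 mm), 91 mm above the bench, level with the top of the rack's lug; axes as the rocker's.
- rack: White rack of capped tubes, 0.5 kg. Origin: underside, middle; axes as the rocker's. Foot 60 mm wide, 16 thick, y -75 to +118 mm; the last 50 mm (lug) go under the bridge. Tubes stand at y -41 to +55 mm, 91 mm high. Home, the lug meets two stiff rubber buffers (3.5 N/mm) and the origin is within 2 mm of the rocker's (y = 0); it starts 25 to 70 mm short. Slides with 2 to 6 N; over 30 N harms it.
- rack_tail (a point): Centre of the outer face of the rack's tail plate, 107 mm above the bench; axes as the rack's. Push here along the rocker's +y. The plate is 50 mm wide, 8 mm thick and reaches from 91 to 131 mm above the bench; its face is at rack y = -75 mm.
- rack_hole (a point): Centre of the 16 mm hole in the rack's lug, at the lug's top face, rack y = +100 mm; under lock_bore when the rack is home. The plunger's tapered 12 mm nose goes in here; if the rack is short of home the plunger stops on the lug after about 3 mm.
- lock_plunger: The spring plunger: steel stem, brass collar and, on top, the red plastic pad, 44 x 36 x 10 mm (x, y, z). Origin: on its axis, 66 mm below the pad's top (119 mm above the bench with the plunger up); axes as the rocker's. Pressed straight down on the pad's flat top; a finger may slide along the pad while pressing.
- pad_top (a point): Centre of the red pad's top face, 185 mm above the bench with the plunger up.
- plunger (a joint): Plunger depth (m), 0 up. Spring: 5 N at the top, 9 N at 24 mm. It bottoms where the brass collar on its stem meets the bridge: at 8 to 24 mm, set differently on each machine; not measured: feel for it at 8 mm/s or slower. 14 N shows it has bottomed; over 25 N harms it. The keeper passes only within 1.8 mm of bottom. Let go untrapped it springs up; trapped it rises 1.8 mm onto the keeper.
- keeper_plate: Blue keeper plate, 72 x 44 x 4 mm (x, y, z), with an upright thumb tab 5 x 40 mm (x, y) at its +x end, tab top 185 mm above the bench. Origin: underside of the plate, on the plunger's axis while open, 146 mm above the bench; axes as the rocker's. The tab's inner face looks to -x and stands at x = +24 mm, 2 mm beyond the pad's edge while open.
- tab_face (a point): Point on the upper part of the tab's inner face, 180 mm above the bench: 3 to 19 mm above the pad's top when the pad is pressed to the bottom. Closed fingers pressing on the pad and moved along the rocker's +x meet the tab and slide the keeper across.
- keeper (a joint): How far the keeper plate has been slid along the rocker's +x (m): 0 open, 0.012 fully across, at a hard end stop. It slides with about 2 N, stays where it is left, and is blocked by the collar after about 2 mm unless the plunger is bottomed. More than 25 N on its tab bends it.
- specimen_pot: Bystander: specimen jar 54 mm wide, 62 mm tall, orange lid, on the bench. Origin: centre of its underside.
- tube_stand: Bystander: light blue block 50 x 70 x 45 mm with three capped tubes up to 95 mm, on the bench. Origin: centre of its underside.
- marker: Bystander: marker pen 130 mm long and 15 mm thick, lying on the bench. Origin: its middle, underside.
Not all that is in view belongs to the job. There is more than one size of the rack; the one meant has the size given above.

How it is judged:
By the outcome, as a careful person would: the job done as asked, in the order asked, and still so for the second after the job is handed in, with the robot touching nothing.
It also fails if it takes over 67 s, if anything falls off the work surface, if the arm or the gripper's body presses on something with over 40 N, if the wrist force passes 120 N, or if a joint passes its speed limit or range.

### The arm

A 6-joint arm with a two-finger parallel gripper is mounted at the origin on the work surface. World frame = base frame: x ahead of the robot, y to its left, z up, the work surface at z = 0. Lengths are in m, angles in rad, forces in N, time in s.
With the tool pointing down it reaches from about 0.35 to 0.975 m from the base axis. Payload 4.9 kg.
Tool frame: the origin (TCP) lies on the centre line of the jaws, within the pads' length; the fingertips stand 11 mm ahead of it and the grasp point (between the pads) lies 8 mm behind it (manip.finger_overhang is the distance from the TCP to the fingertips, in m); y points along the fingers, z is the direction in which the jaws open and shut, and the axes are right-handed (so a half turn about y gives the same grasp; the last joint's range is limited). The gripper opens to 85 mm and grips with 20 to 120 N. Pads are 22 mm wide; open, the fingers measure 114 mm over their backs; the gripper's body (76 mm by 85 mm) begins 54 mm behind the grasp point. The pads swing forward as they close: fully open they stand 13 mm farther back than shut.
Start: joints at [-1.381, 0.053, 1.613, -0, 1.476, -0.119], TCP at [0.19, -0.595, 0.242] pointing down, gripper open.
Joint ranges: [-3.01, 3.01], [-1.01, 2.22], [0.06, 2.58], [-1.02, 4.17], [0.09, 2.62], [-3.14, 3.14]. Speed limits (rad/s): [2.57, 2.57, 3.14, 3.14, 3.14, 3.14].

### API

Orientations are given as a unit quaternion [w, x, y, z].
In Python, from plant import readout, cams, workorder, manip gives the robot as it stands.
- The arm moves only by the tool play_rows, never from a script. Its arguments are lists of equal length, an entry for each row: "slide": the shift along the tool's x, y, z in cm, a list of three; "yaw": the turn about the tool's y in degrees; "grip": the closure, from -1 (fully open) to 1 (shut), so that 0 is half open. In form: {"slide": [[x, y, z], ...], "yaw": [yaw, ...], "grip": [grip, ...]}. A call has 1 to 12 rows; each row shifts and turns the commanded pose from where the row before left it, along the tool's axes as they then stand; what a row does not reach is not made up. A row lasts 1/10 s, in which the tool goes at most 50 mm and 8.59 degrees, less where a joint would pass 70% of its speed; a pose out of reach is approached as far as the arm can. A call with a gripper value outside its range is refused whole. The fingers move at their own pace and stop on an object; the grip force is fixed at half the most. Time passes only in rows, so rows that do not move let the fingers close. It gives the time, the measured TCP pose, the force and the opening at its end, in the units of the state.
- readout.state(): the state, without advancing time (a new reading comes with each control period).
- cams.grab_frame(name): name is "side" or "top" or "wrist"; returns a dict with "image" (480x640x3 uint8, red, green, blue), "mtx" (3x3 intrinsics, pixels), "R" (3x3) and "t" (3): a world point X has camera coordinates R X + t; the wrist camera has in their place "mount" (4x4, takes a point from camera to tool coordinates, whose origin is the TCP and whose axes are the tool frame's). Camera axes: x right, y down, z forward; pixel columns grow to the right and rows downward; lengths in m; the calibration is good to about 2 mm. A picture is of the moment at which its call begins: read the wrist's pose just before it. There is no depth.
- workorder.job_done(): hands the job in, once; it reports no verdict.
The state is a dict: "time": time; "joint_pos": joint angles; "joint_vel": joint speeds; "joint_efforts": joint torques, N m; "tool_pos": TCP position; "tool_rot": TCP orientation; "contact_force": force on the tool from outside, world axes, zero at the start; "ft_torque": the same for the moment, N m; "gripper_width": opening from 0.0 (shut) to 1.0 (fully open).
Only numpy, scipy, OpenCV 4.12 (cv2) and the standard library are available. Lean on these libraries where they do the work, as an engineer would, in place of code of your own. Each camera call takes 0.05 s, during which the arm holds its last target.

## Working session

There is one attempt and no reset: what is moved stays moved. The work goes in short steps, Python scripts to look and compute and a tool call to move; the robot and the scene stay as the last step left them, time stands still between calls to the robot, and variables do not carry over. Pictures are saved under pics/ and viewed, and the job is handed in when it is done.

Besides the shell and the picture viewer there is one more tool, called after "Call:" in YAML: its name, and indented under it one key for each argument. play_rows: Moves the arm, as the interface text tells. Its arguments: {"type":"object","properties":{"slide":{"type":"array","items":{"type":"array","items":{"type":"number"}}},"yaw":{"type":"array","items":{"type":"number"}},"grip":{"type":"array","items":{"type":"number"}}},"required":["slide","yaw","grip"]}

```bash
ls; mkdir -p pics; python3 - <<'E'
from plant import readout, cams, workorder, manip
import cv2
s=readout.state(); print(s); print([ (k,getattr(manip,k)) for k in dir(manip) if k[0]!='_'])
for n in ("side","top","wrist"):
    f=cams.grab_frame(n); cv2.imwrite(f"pics/{n}0.png",f["image"][:,:,::-1]); 
    print(n,{k:f[k].round(4).tolist() for k in f if k!="image"})
E
```

```text
pics
{'time': 0.0, 'joint_pos': array([-1.38099682e+00,  5.33786402e-02,  1.61432237e+00,  6.85288958e-06,
        1.47599530e+00, -1.19020365e-01]), 'joint_vel': array([ 1.47366229e-03,  1.28993849e-03, -1.28097639e-03, -2.30392628e-03,
       -2.63947991e-04, -6.80702813e-05]), 'joint_efforts': array([-1.79945723e-04, -3.93676758e+01, -3.70177424e+01, -5.22350956e-05,
        7.04454433e-03,  2.31238550e-05]), 'tool_pos': array([ 0.18983304, -0.59483201,  0.24103254]), 'tool_rot': array([ 0.10872676, -0.10877457,  0.69943697, -0.69795022]), 'contact_force': array([ 0.22051494, -0.16460923,  0.11425191]), 'ft_torque': array([-0.02506543,  0.04403729, -0.00696624]), 'gripper_width': 0.9989704997966162}
[('IKError', <class 'plant.IKError'>), ('finger_overhang', 0.011)]
side {'mtx': [[450.8503, 0.0, 321.2889], [0.0, 450.8503, 238.0683], [0.0, 0.0, 1.0]], 'R': [[-0.9375, -0.3472, -0.0217], [-0.1748, 0.5243, -0.8334], [0.3008, -0.7776, -0.5522]], 't': [0.5485, 0.1264, 0.8481]}
top {'mtx': [[592.5352, 0.0, 316.5516], [0.0, 592.5352, 238.4623], [0.0, 0.0, 1.0]], 'R': [[0.0241, -0.9996, -0.012], [-0.9947, -0.0227, -0.1003], [0.0999, 0.0144, -0.9949]], 't': [0.1049, 0.5607, 1.1228]}
wrist {'mtx': [[400.595, 0.0, 320.7327], [0.0, 400.595, 233.9827], [0.0, 0.0, 1.0]], 'mount': [[-0.0009, 0.9493, 0.3143, -0.0795], [0.0009, -0.3143, 0.9493, -0.1314], [1.0, 0.0011, -0.0006, 0.0001], [0.0, 0.0, 0.0, 1.0]]}
```

View pics/side0.png

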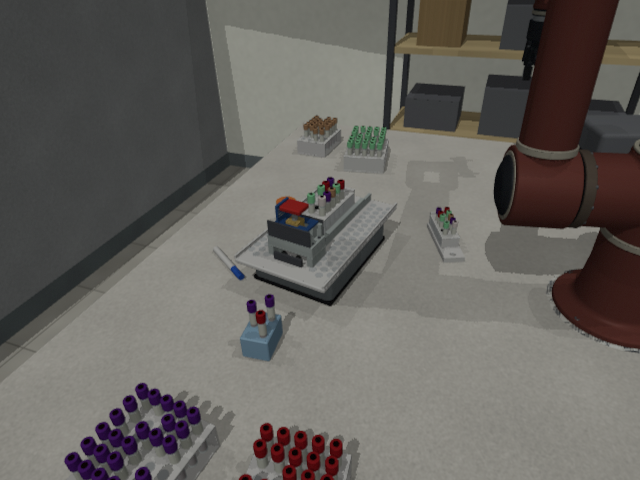

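View pics/top0.png

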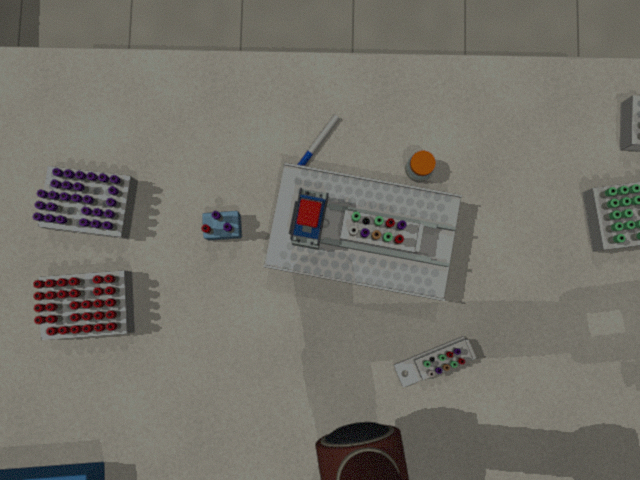

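View pics/wrist0.png

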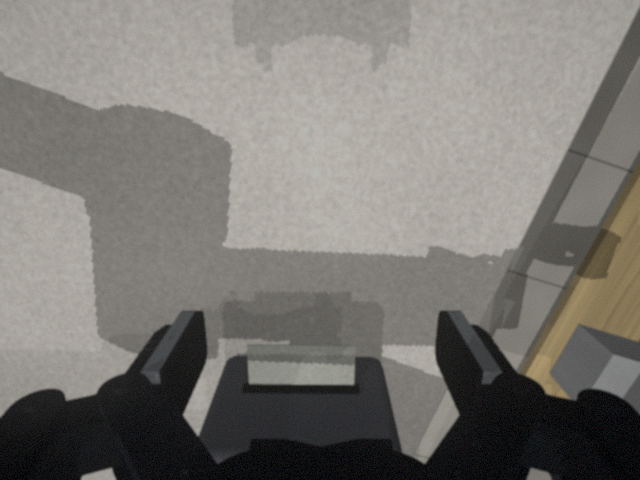

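The side view shows the mixer at about (320,235), with the lock at its near end around (295,225). The top view shows it at (363,232) with the red pad at (308,213). Candidates in the top view:
- The rack on the mixer, (382,228).
- A smaller loose rack, (435,362).
- Large purple and red racks, (83,203) and (83,305).
- A green rack, (615,215).

The one on the mixer matches the description. Next I'll take a close crop and measure.

```bash
python3 - <<'E'
import cv2, numpy as np
a=cv2.imread("pics/top0.png")[150:310,255:470]; cv2.imwrite("pics/topc.png",cv2.resize(a,None,fx=3.6,fy=3.6,interpolation=cv2.INTER_CUBIC))
a=cv2.imread("pics/side0.png")[165:305,225:405]; cv2.imwrite("pics/sidec.png",cv2.resize(a,None,fx=4.2,fy=4.2,interpolation=cv2.INTER_CUBIC))
E
```

```text
(no output)
```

View pics/topc.png

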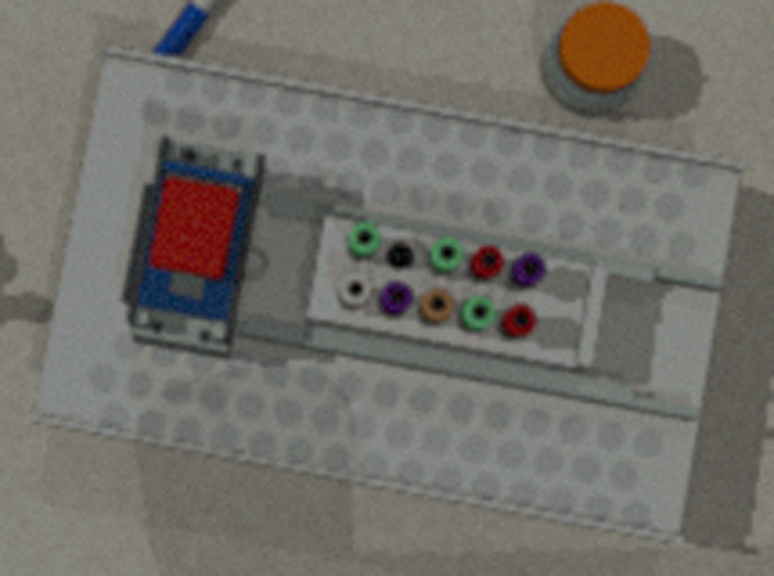

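View pics/sidec.png

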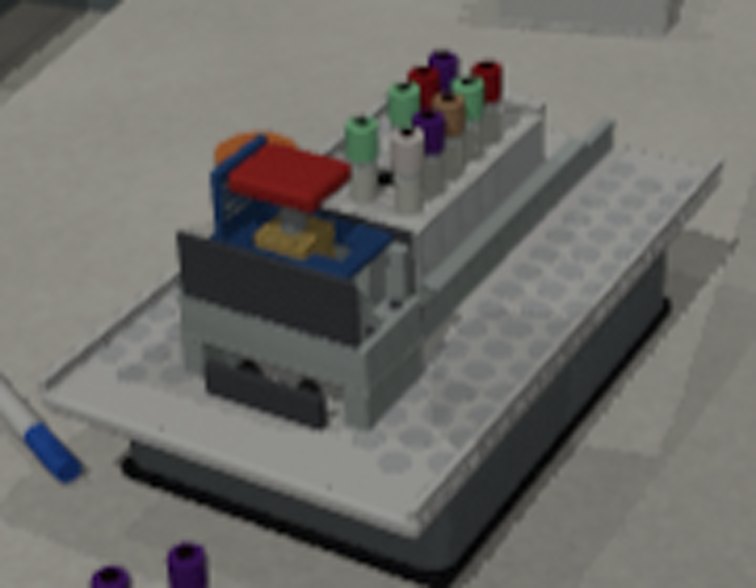

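```bash
cat > h.py <<'E'
import numpy as np, cv2
from plant import readout, cams
def ray(f,uv):
    K,R,t=f["mtx"],f["R"],f["t"]; o=-R.T@t
    d=R.T@np.linalg.inv(K)@np.array([uv[0],uv[1],1.]); return o,d
def plane(f,uv,z):
    o,d=ray(f,uv); return o+d*(z-o[2])/d[2]
def tri(rs):
    A=sum(np.eye(3)-np.outer(d,d)/(d@d) for o,d in rs); b=sum((np.eye(3)-np.outer(d,d)/(d@d))@o for o,d in rs)
    return np.linalg.solve(A,b)
def redtop(f,box):
    im=f["image"][box[1]:box[3],box[0]:box[2]]; hsv=cv2.cvtColor(im,cv2.COLOR_RGB2HSV)
    m=(((hsv[...,0]<8)|(hsv[...,0]>172))&(hsv[...,1]>170)&(hsv[...,2]>70)).astype(np.uint8)
    n,l,s,c=cv2.connectedComponentsWithStats(m); i=1+np.argmax(s[1:,4])
    return c[i]+np.array(box[:2]), s[i], (l==i).astype(np.uint8)
E
python3 - <<'E'
from h import *
T=cams.grab_frame("top"); S=cams.grab_frame("side")
cr=np.array([(108,52),(742,170),(683,540),(37,420)])/3.6+[255,150]
P=np.array([plane(T,c,.075) for c in cr]); print(P.round(4)); 
print("sides",[np.linalg.norm(P[i]-P[(i+1)%4]).round(4) for i in range(4)],"centre",P.mean(0).round(4))
y=(P[0]-P[1]+P[3]-P[2]); print("yaw of y axis from world y",np.degrees(np.arctan2(-y[0],y[1])))
x=(P[0]-P[3]+P[1]-P[2]); print("x axis ang",np.degrees(np.arctan2(x[1],x[0])))
ct,st,m=redtop(T,(270,180,340,245)); print(ct,st, cv2.minAreaRect(cv2.findNonZero(m)))
print("pad at .185",plane(T,ct,.185))
# side: red corners from crop
sc=np.array([(262,148),(350,172),(310,207),(230,180)])/4.2+[225,165]
print("side pad top center", plane(S,sc.mean(0),.185), "tri",tri([ray(T,ct),ray(S,sc.mean(0))]))
for uv in ((602,263),(590,366)):
    q=np.array(uv)/3.6+[255,150]; print("tail top corner",plane(T,q,.131))
q=np.array([(545,105)])/4.2+[225,165]; print("tail +x corner? side",plane(S,q[0],.131), )
E
```

```text
[[ 0.6927  0.1804  0.075 ]
 [ 0.6372 -0.1514  0.075 ]
 [ 0.445  -0.1213  0.075 ]
 [ 0.4986  0.2114  0.075 ]]
sides [np.float64(0.3364), np.float64(0.1946), np.float64(0.3369), np.float64(0.1965)] centre [0.5684 0.0298 0.075 ]
yaw of y axis from world y -9.317715176758648
x axis ang -8.99078404892112
[308.40980392 212.80392157] [ 27  19  24  28 510] ((38.55769348144531, 32.7115364074707), (20.592193603515625, 25.102861404418945), 11.309932708740234)
pad at .185 [0.58556027 0.13056882 0.185     ]
side pad top center [0.58183247 0.14070078 0.185     ] tri [0.58646657 0.13075593 0.17880496]
tail top corner [ 0.57952125 -0.0698626   0.131     ]
tail top corner [ 0.52856869 -0.06431828  0.131     ]
tail +x corner? side [ 0.52543584 -0.05639118  0.131     ]
```

```bash
cat >> h.py <<'E'
from scipy.spatial.transform import Rotation as Ro
YAW=-9.2
yax=np.array([-np.sin(np.radians(YAW)),np.cos(np.radians(YAW)),0]); xax=np.array([yax[1],-yax[0],0]); C=np.array([.5684,.0298,0])
def Rt(s): q=s["tool_rot"]; return Ro.from_quat([q[1],q[2],q[3],q[0]]).as_matrix()
def roc(p): d=np.asarray(p)-C; return np.array([d@xax,d@yax,d[2]])
def wor(x,y,z): return C+x*xax+y*yax+np.array([0,0,z])
def goto(p):
    s=readout.state(); return (Rt(s).T@(np.asarray(p)-s["tool_pos"])*100).round(2)
def st():
    s=readout.state(); R=Rt(s); f=s["contact_force"]
    print("t",round(s["time"],2),"rocker pos mm",(roc(s["tool_pos"])*1e3).round(1),"F rocker",np.round([f@xax,f@yax,f[2]],1),"grip",round(s["gripper_width"],2)); return s,R
E
python3 - <<'E'
from h import *
s,R=st(); print(R.round(3))
a=np.degrees(np.arctan2(R[1,0],R[0,0])); print("tool x heading",a)
E
```

```text
t 0.25 rocker pos mm [-273.7 -677.4  241.7] F rocker [-0.5  0.2 -0.7] grip 1.0
[[-0.953 -0.     0.304]
 [-0.304  0.001 -0.953]
 [-0.    -1.    -0.001]]
tool x heading -162.30941886525846
```

```bash
python3 - <<'E'
from h import *
print(goto(wor(0.001,-.16,.235)), wor(0.001,-.16,.235))
E
```

```text
[-47.91   0.71 -33.72] [ 0.54380615 -0.12830168  0.235     ]
```

Call:
play_rows:
  slide:
    - [-3.2,0,-2.25]
    - [-3.2,0,-2.25]
    - [-3.2,0,-2.25]
    - [-3.2,0,-2.25]
    - [-3.2,0,-2.25]
    - [-3.2,0,-2.25]
    - [-3.2,0,-2.25]
    - [-3.2,0,-2.25]
    - [-3.2,0,-2.25]
    - [-3.2,0,-2.25]
    - [-3.2,0,-2.25]
    - [-3.2,0,-2.25]
  yaw: [0,0,0,0,0,0,0,0,0,0,0,0]
  grip: [1,1,1,1,1,1,1,1,1,1,1,1]

```text
time: 1.45
tool_pos: [0.4744, -0.22, 0.2424]
tool_rot: [-0.109, 0.109, -0.699, 0.699]
contact_force: [0.1, -0.4, 0.4]
gripper_width: -0.001
```

Call:
play_rows:
  slide:
    - [-3.2,0,-2.25]
    - [-3.2,0,-2.25]
    - [-3.2,0,-2.25]
    - [0,0,0]
    - [0,0,0]
    - [0,0,0]
    - [0,0,0]
    - [0,0,0]
    - [0,0,0]
    - [0,0,0]
    - [0,0,0]
    - [0,0,0]
  yaw: [0,0,0,-8,-8,-8,-8,-8,-8,-8,-7.1,0]
  grip: [1,1,1,1,1,1,1,1,1,1,1,1]

```text
time: 2.65
tool_pos: [0.5446, -0.128, 0.2422]
tool_rot: [0.458, -0.458, 0.539, -0.538]
contact_force: [0.8, 0.2, -0.3]
gripper_width: -0.001
```

```bash
python3 - <<'E'
from h import *
s,R=st(); print(R.round(3))
f=cams.grab_frame("wrist"); cv2.imwrite("pics/w1.png",f["image"][:,:,::-1])
np.savez("w1.npz",R=R,p=s["tool_pos"])
E
```

```text
t 2.65 rocker pos mm [   1.7 -159.5  242.2] F rocker [ 0.7  0.3 -0.3] grip -0.0
[[-0.16  -0.     0.987]
 [-0.987  0.    -0.16 ]
 [-0.    -1.    -0.   ]]
```

View pics/w1.png

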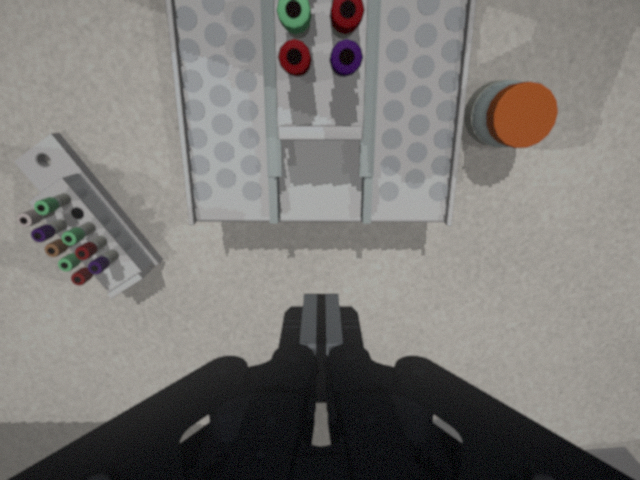

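The wrist view is square with the mixer. The tail plate top spans columns 277–364 at rows 126–139, and the platform end edge runs along row 221, columns 192–449. I'll turn these into positions.

```bash
python3 - <<'E'
from h import *
f=cams.grab_frame("wrist"); d=np.load("w1.npz"); R,p=d["R"],d["p"]; M=f["mount"]; K=f["mtx"]
def wray(uv):
    c=M[:3,:3]@np.linalg.inv(K)@np.array([uv[0],uv[1],1.]); return p+R@M[:3,3], R@c
def wp(uv,z):
    o,dd=wray(uv); return o+dd*(z-o[2])/dd[2]
for n,uv,z in (("tailL",(277,139),.131),("tailR",(364,139),.131),("platL",(192,221),.075),("platR",(449,221),.075)):
    print(n,(roc(wp(uv,z))*1e3).round(1))
T=cams.grab_frame("top")
# two-view height of tail outer corners (top crop corners)
for a,b in (((277,139),(590,366)),((364,139),(602,263))):
    q=np.array(b)/3.6+[255,150]; X=tri([wray(a),ray(T,q)]); print("tri",(roc(X)*1e3).round(1))
E
```

```text
tailL [ -25.3 -100.4  131. ]
tailR [  26.1 -100.4  131. ]
platL [ -99.4 -167.5   75. ]
platR [ 100.2 -167.4   75. ]
tri [-24.8 -99.5 134.3]
tri [  30.5 -101.9  100.6]
```

```bash
cat >> h.py <<'E'
C=C+0.0024*yax+.0004*xax
E
python3 -c "
from h import *
st()"
```

```text
t 2.8 rocker pos mm [   1.3 -162.   242.2] F rocker [-0.8  0.  -0.2] grip 0.0
```

Call:
play_rows:
  slide:
    - [0,3,0]
    - [0,3,0]
    - [0,3,0]
    - [0,3,0]
    - [0,1.1,0]
    - [-1,0,0]
    - [-1,0,0]
    - [-1,0,0]
    - [-0.6,0,0]
    - [-0.4,0,0]
    - [0,0,0]
  yaw: [0,0,0,0,0,0,0,0,0,0,0]
  grip: [1,1,1,1,1,1,1,1,1,1,1]

```text
time: 3.9
tool_pos: [0.5515, -0.0879, 0.112]
tool_rot: [-0.459, 0.458, -0.538, 0.539]
contact_force: [-0.5, 0.8, -0.2]
gripper_width: 0.003
```

```bash
python3 -c "
from h import *
st()
for n in ('side','wrist'):
    f=cams.grab_frame(n); cv2.imwrite(f'pics/{n}2.png',f['image'][:,:,::-1])
"
```

```text
t 3.9 rocker pos mm [   1.7 -121.3  112. ] F rocker [-0.6  0.7 -0.2] grip 0.0
```

View pics/wrist2.png

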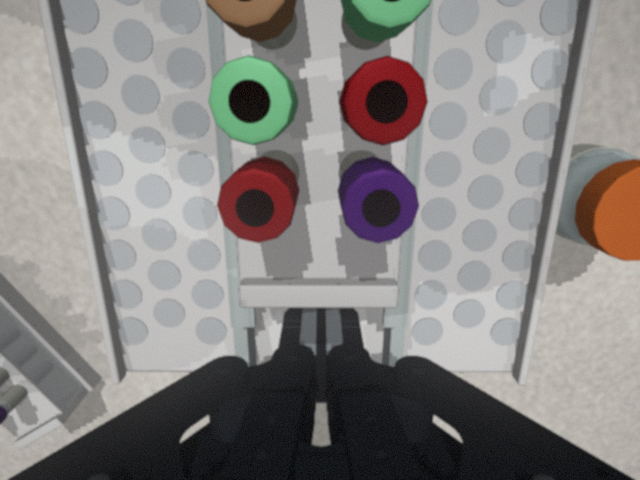

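The fingers (column 321) are centred behind the tail plate (columns 240–397, row 293), a few mm short of it. I'll start pushing at 20 mm/s.

Call:
play_rows:
  slide:
    - [-0.2,0,0]
    - [-0.2,0,0]
    - [-0.2,0,0]
    - [-0.2,0,0]
    - [-0.2,0,0]
    - [-0.2,0,0]
  yaw: [0,0,0,0,0,0]
  grip: [1,1,1,1,1,1]

```text
time: 4.6
tool_pos: [0.553, -0.0769, 0.1113]
tool_rot: [-0.458, 0.458, -0.538, 0.539]
contact_force: [-0.2, -1.4, 0.2]
gripper_width: 0.0
```

Call:
play_rows:
  slide:
    - [-0.2,0,0]
    - [-0.2,0,0]
    - [-0.2,0,0]
    - [-0.2,0,0]
  yaw: [0,0,0,0]
  grip: [1,1,1,1]

```text
time: 5.0
tool_pos: [0.5542, -0.0686, 0.1112]
tool_rot: [0.458, -0.458, 0.539, -0.538]
contact_force: [-0.7, -2.3, -0.6]
gripper_width: 0.001
```

```bash
python3 -c "
from h import *
st()"
```

```text
t 5.0 rocker pos mm [   1.4 -101.8  111.2] F rocker [-0.3 -2.4 -0.6] grip 0.0
```

Call:
play_rows:
  slide:
    - [-0.2,0,0]
    - [-0.2,0,0]
    - [-0.2,0,0]
    - [-0.2,0,0]
    - [-0.2,0,0]
  yaw: [0,0,0,0,0]
  grip: [1,1,1,1,1]

```text
time: 5.5
tool_pos: [0.5558, -0.0587, 0.1112]
tool_rot: [0.458, -0.458, 0.539, -0.538]
contact_force: [-0.0, -0.8, -0.4]
gripper_width: 0.004
```

Call:
play_rows:
  slide:
    - [-0.1,0,0]
    - [-0.1,0,0]
  yaw: [0,0]
  grip: [1,1]

```text
time: 5.7
tool_pos: [0.5562, -0.0568, 0.1113]
tool_rot: [0.458, -0.458, 0.539, -0.538]
contact_force: [-0.5, -0.7, -1.3]
gripper_width: 0.0
```

Call:
play_rows:
  slide:
    - [-0.1,0,0]
    - [-0.1,0,0]
  yaw: [0,0]
  grip: [1,1]

```text
time: 5.9
tool_pos: [0.5565, -0.0549, 0.1113]
tool_rot: [0.458, -0.458, 0.539, -0.539]
contact_force: [0.0, -1.2, -0.5]
gripper_width: 0.001
```

```bash
python3 -c "
from h import *
st()"
```

```text
t 5.9 rocker pos mm [  1.4 -87.9 111.3] F rocker [ 0.2 -1.2 -0.5] grip 0.0
```

Call:
play_rows:
  slide:
    - [-0.1,0,0]
    - [-0.1,0,0]
  yaw: [0,0]
  grip: [1,1]

```text
time: 6.1
tool_pos: [0.5567, -0.0532, 0.1112]
tool_rot: [-0.458, 0.459, -0.538, 0.539]
contact_force: [-1.6, -3.9, -0.9]
gripper_width: 0.0
```

Call:
play_rows:
  slide:
    - [-0.1,0,0]
    - [0,0,0]
  yaw: [0,0]
  grip: [1,1]

```text
time: 6.3
tool_pos: [0.5568, -0.0525, 0.1113]
tool_rot: [-0.458, 0.459, -0.538, 0.539]
contact_force: [-0.6, -4.5, -1.7]
gripper_width: 0.003
```

```bash
python3 -c "
from h import *
st()
f=cams.grab_frame('wrist'); cv2.imwrite('pics/wrist3.png',f['image'][:,:,::-1])
"
```

```text
t 6.3 rocker pos mm [  1.4 -85.5 111.3] F rocker [ 0.1 -4.6 -1.7] grip 0.0
```

View pics/wrist3.png

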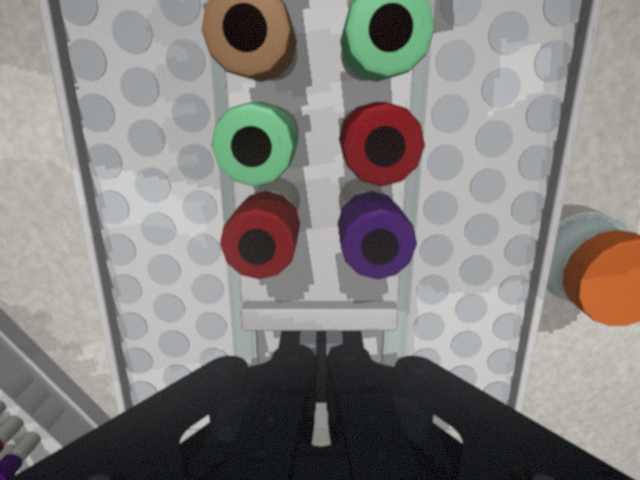

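The fingers are in contact with the plate and the force is rising near the expected home position. I'll continue in fine steps.

Call:
play_rows:
  slide:
    - [-0.1,0,0]
    - [0,0,0]
  yaw: [0,0]
  grip: [1,1]

```text
time: 6.55
tool_pos: [0.557, -0.052, 0.1113]
tool_rot: [-0.458, 0.459, -0.538, 0.539]
contact_force: [-0.9, -6.1, -0.9]
gripper_width: -0.001
```

Call:
play_rows:
  slide:
    - [-0.1,0,0]
    - [0,0,0]
  yaw: [0,0]
  grip: [1,1]

```text
time: 6.75
tool_pos: [0.5572, -0.0515, 0.1115]
tool_rot: [-0.457, 0.459, -0.538, 0.539]
contact_force: [-1.7, -8.2, 0.4]
gripper_width: 0.005
```

```bash
python3 -c "
from h import *
st()"
```

```text
t 6.75 rocker pos mm [  1.5 -84.4 111.5] F rocker [-0.4 -8.3  0.4] grip 0.0
```

Call:
play_rows:
  slide:
    - [-0.1,0,0]
    - [-0.1,0,0]
    - [0,0,0]
  yaw: [0,0,0]
  grip: [1,1,1]

```text
time: 7.05
tool_pos: [0.5575, -0.0504, 0.1117]
tool_rot: [-0.457, 0.46, -0.537, 0.54]
contact_force: [-2.5, -10.5, -0.4]
gripper_width: -0.001
```

```bash
python3 -c "
from h import *
st()"
```

```text
t 7.05 rocker pos mm [  1.7 -83.4 111.7] F rocker [ -0.8 -10.7  -0.4] grip -0.0
```

Call:
play_rows:
  slide:
    - [0.1,0,0]
    - [0.1,0,0]
    - [0.1,0,0]
    - [0.1,0,0]
    - [0.1,0,0]
    - [0.2,0,0]
    - [0.5,0,0]
    - [1.5,0,0]
    - [0,-4,0]
    - [0,-4,0]
    - [0,-4,0]
    - [0,0,0]
  yaw: [0,0,0,0,0,0,0,0,0,0,0,0]
  grip: [1,1,1,1,1,1,1,1,1,1,1,1]

```text
time: 8.25
tool_pos: [0.5567, -0.0764, 0.2395]
tool_rot: [-0.461, 0.455, -0.535, 0.542]
contact_force: [0.6, -0.5, 0.7]
gripper_width: -0.0
```

Call:
play_rows:
  slide:
    - [0,0,0]
    - [0,0,0]
    - [0,0,0]
    - [0,0,0]
    - [0,0,0]
    - [0,0,0]
    - [0,0,0]
    - [0,0,0]
    - [0,0,0]
    - [0,0,0]
    - [0,0,0]
    - [0,0,0]
  yaw: [-7.5,-7.5,-7.5,-7.5,-7.5,-7.5,-7.5,-7.5,-7.5,-7.5,-7.5,-7.5]
  grip: [1,1,1,1,1,1,1,1,1,1,1,1]

```text
time: 9.45
tool_pos: [0.553, -0.0753, 0.2307]
tool_rot: [0.705, -0.705, 0.055, -0.055]
contact_force: [-0.1, 0.9, 0.2]
gripper_width: -0.001
```

```bash
python3 -c "
from h import *
s,R=st(); print(R.round(3), s['joint_pos'].round(2)); print(goto(wor(-.06,.100,.232)))
T=cams.grab_frame('top'); cv2.imwrite('pics/top3.png',T['image'][:,:,::-1])
a=T['image'][150:310,255:470,::-1]; cv2.imwrite('pics/top3c.png',cv2.resize(a,None,fx=3.6,fy=3.6,interpolation=cv2.INTER_CUBIC))"
```

```text
t 9.45 rocker pos mm [   1.2 -108.6  230.7] F rocker [-0.3  0.9  0.2] grip -0.0
[[ 0.988 -0.001  0.155]
 [-0.155  0.     0.988]
 [-0.001 -1.     0.   ]] [-0.27 -0.1   1.78  0.    1.46 -1.68]
[-6.02 -0.12 20.89]
```

View pics/top3c.png

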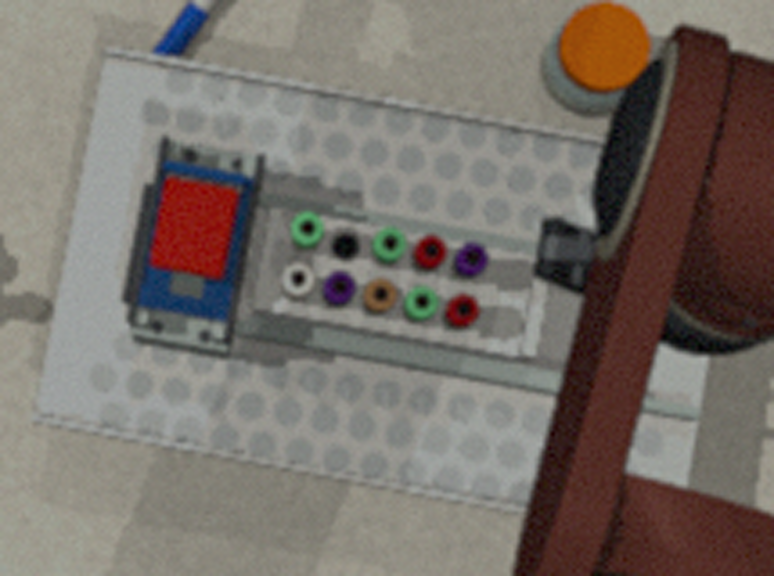

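The rack has moved about 28 mm and its tubes are now close to the bridge. The pad hasn't changed. I'll move to a hover short of the lock.

Call:
play_rows:
  slide:
    - [-1.2,0,4.18]
    - [-1.2,0,4.18]
    - [-1.2,0,4.18]
    - [-1.2,0,4.18]
    - [-1.2,0,4.18]
    - [0,0,0]
  yaw: [0,0,0,0,0,0]
  grip: [1,1,1,1,1,1]

```text
time: 10.1
tool_pos: [0.5265, 0.1448, 0.2309]
tool_rot: [0.705, -0.704, 0.056, -0.055]
contact_force: [0.3, -0.8, 0.3]
gripper_width: -0.002
```

```bash
python3 - <<'E'
from h import *
s,R=st(); p=s["tool_pos"]
f=cams.grab_frame("wrist"); cv2.imwrite("pics/w4.png",f["image"][:,:,::-1])
np.savez("w4.npz",R=R,p=p)
c,stt,m=redtop(f,(150,0,500,330)); print(c,stt)
cs,_=cv2.findContours(m,cv2.RETR_EXTERNAL,cv2.CHAIN_APPROX_SIMPLE); M,K=f["mount"],f["mtx"]
for uv in cv2.boxPoints(cv2.minAreaRect(cs[0]))+[150,0]:
    o=p+R@M[:3,3]; d=R@M[:3,:3]@np.linalg.inv(K)@np.array([*uv,1.]); print(uv,(roc(o+d*(.185-o[2])/d[2])*1e3).round(1))
E
```

```text
t 10.1 rocker pos mm [-60.1 104.5 230.9] F rocker [ 0.4 -0.8  0.3] grip -0.0Traceback (most recent call last):
  File "<stdin>", line 5, in <module>
  File "h.py", line 14, in redtop
    n,l,s,c=cv2.connectedComponentsWithStats(m); i=1+np.argmax(s[1:,4])
                                                     ~~~~~~~~~^^^^^^^^^
    return _wrapfunc(a, 'argmax', axis=axis, out=out, **kwds)
    return bound(*args, **kwds)
ValueError: attempt to get argmax of an empty sequence
```

View pics/w4.png

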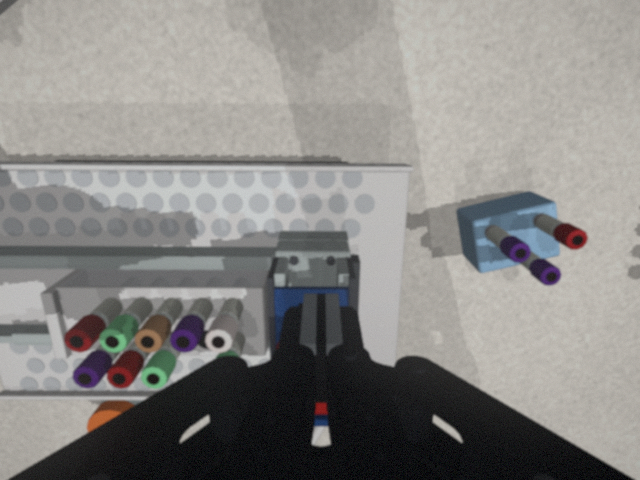

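The fingers hide the red pad from here. The blue keeper's -x edge is visible at row 288, columns 275–349, so I'll use that as the check.

```bash
python3 - <<'E'
from h import *
d=np.load("w4.npz");R,p=d["R"],d["p"]; f=cams.grab_frame("wrist"); M,K=f["mount"],f["mtx"]
hsv=cv2.cvtColor(f["image"],cv2.COLOR_RGB2HSV); m=(hsv[...,0]>105)&(hsv[...,0]<130)&(hsv[...,1]>120)&(hsv[...,2]>50); m[:250]=0;m[330:]=0;m[:,:265]=0;m[:,370:]=0
ys,xs=np.nonzero(m); print(xs.min(),xs.max(),ys.min(),ys.max())
for y in (ys.min()+2,ys.min()+6):
    r=xs[ys==y]; print(y,r.min(),r.max())
    for uv in ((r.min()-.5,y-2.5),(r.max()+.5,y-2.5)):
        o=p+R@M[:3,3]; dd=R@M[:3,:3]@np.linalg.inv(K)@np.array([*uv,1.]); print((roc(o+dd*(.150-o[2])/dd[2])*1e3).round(1))
E
```

```text
278 351 287 329
289 279 349
[-39.5  79.6 150. ]
[-39.6 121.  150. ]
293 279 350
[-36.9  79.5 150. ]
[-37.  121.7 150. ]
```

Call:
play_rows:
  slide:
    - [2.8,0,-0.2]
    - [2.8,0,-0.25]
    - [0,1.5,0]
    - [0,1.2,0]
    - [0,0.1,0]
    - [0,0,0]
  yaw: [0,0,0,0,0,0]
  grip: [1,1,1,1,1,1]

```text
time: 10.8
tool_pos: [0.5809, 0.1274, 0.202]
tool_rot: [-0.705, 0.705, -0.058, 0.056]
contact_force: [-0.4, 0.6, 0.9]
gripper_width: 0.001
```

```bash
python3 - <<'E'
from h import *
s,R=st()
for n,b in (("side",(225,165,405,305)),("top",(255,150,470,310))):
    a=cams.grab_frame(n)["image"][b[1]:b[3],b[0]:b[2],::-1]; cv2.imwrite(f"pics/{n}5.png",cv2.resize(a,None,fx=3.6,fy=3.6,interpolation=cv2.INTER_CUBIC))
E
```

```text
t 10.8 rocker pos mm [ -3.7  96.  202. ] F rocker [-0.5  0.5  0.9] grip 0.0
```

View pics/side5.png

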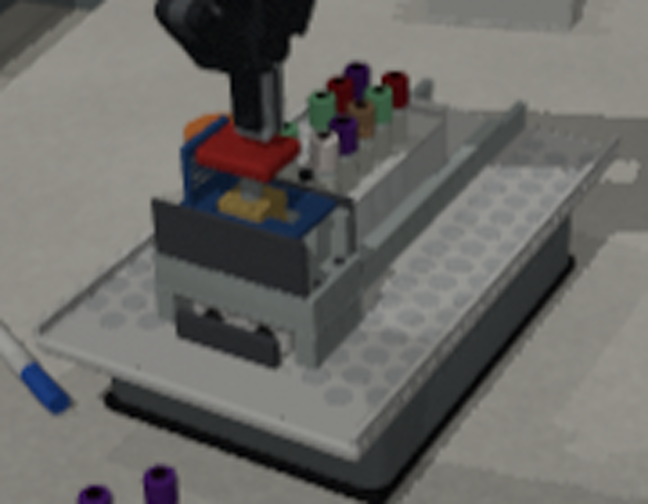

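View pics/top5.png

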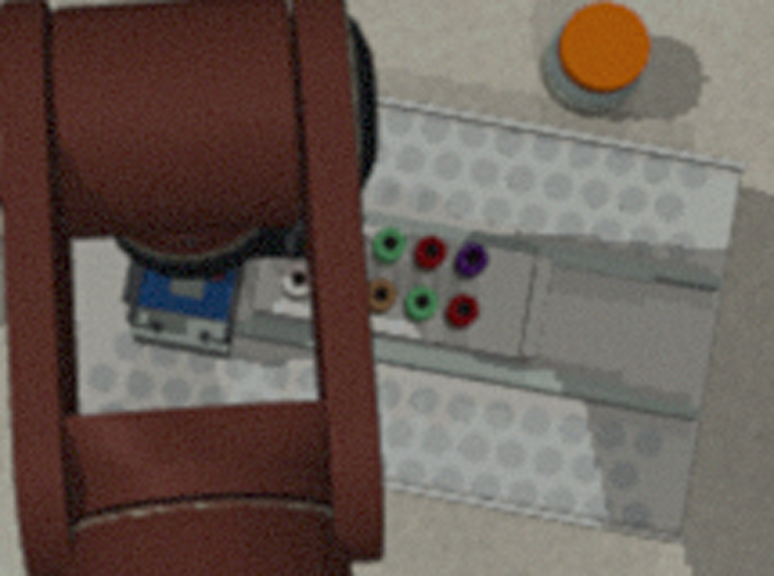

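The fingertips are over the pad, about 4 mm toward the rack side, so I'll correct that and press down at 7 mm/s.

Call:
play_rows:
  slide:
    - [0,0,0.4]
    - [0,0.07,0]
    - [0,0.07,0]
    - [0,0.07,0]
    - [0,0.07,0]
    - [0,0.07,0]
    - [0,0.07,0]
    - [0,0.07,0]
  yaw: [0,0,0,0,0,0,0,0]
  grip: [1,1,1,1,1,1,1,1]

```text
time: 11.7
tool_pos: [0.5827, 0.1317, 0.1983]
tool_rot: [0.705, -0.705, 0.057, -0.057]
contact_force: [-0.4, -0.4, -0.6]
gripper_width: 0.001
```

Call:
play_rows:
  slide:
    - [0,0.07,0]
    - [0,0.07,0]
    - [0,0.07,0]
    - [0,0.07,0]
  yaw: [0,0,0,0]
  grip: [1,1,1,1]

```text
time: 12.1
tool_pos: [0.5828, 0.1318, 0.1961]
tool_rot: [0.705, -0.705, 0.057, -0.057]
contact_force: [-1.7, -1.1, 4.2]
gripper_width: -0.001
```

Call:
play_rows:
  slide:
    - [0,0.07,0]
    - [0,0.07,0]
    - [0,0.07,0]
  yaw: [0,0,0]
  grip: [1,1,1]

```text
time: 12.4
tool_pos: [0.5828, 0.1318, 0.1945]
tool_rot: [-0.705, 0.705, -0.057, 0.057]
contact_force: [-2.6, -0.1, 5.3]
gripper_width: -0.003
```

```bash
python3 -c "
from h import *
st()"
```

```text
t 12.4 rocker pos mm [ -2.5 100.5 194.5] F rocker [-2.6 -0.5  5.3] grip -0.0
```

Call:
play_rows:
  slide:
    - [0,0.07,0]
    - [0,0.07,0]
    - [0,0.07,0]
  yaw: [0,0,0]
  grip: [1,1,1]

```text
time: 12.7
tool_pos: [0.5828, 0.1318, 0.1925]
tool_rot: [-0.705, 0.705, -0.057, 0.057]
contact_force: [-2.5, -0.3, 5.3]
gripper_width: 0.001
```

Call:
play_rows:
  slide:
    - [0,0.07,0]
    - [0,0.07,0]
    - [0,0.07,0]
  yaw: [0,0,0]
  grip: [1,1,1]

```text
time: 13.0
tool_pos: [0.5828, 0.1318, 0.1905]
tool_rot: [-0.705, 0.705, -0.057, 0.057]
contact_force: [-3.2, -0.6, 6.3]
gripper_width: -0.002
```

```bash
python3 -c "
from h import *
st()"
```

```text
t 13.0 rocker pos mm [ -2.5 100.5 190.5] F rocker [-3.1 -1.1  6.3] grip -0.0
```

The plunger is 5.5 mm down, past the 3 mm point where it would stop on the lug, so the nose is in the hole. I'll keep feeling for bottom.

Call:
play_rows:
  slide:
    - [0,0.07,0]
    - [0,0.07,0]
    - [0,0.07,0]
  yaw: [0,0,0]
  grip: [1,1,1]

```text
time: 13.3
tool_pos: [0.5828, 0.1318, 0.1885]
tool_rot: [-0.705, 0.705, -0.057, 0.057]
contact_force: [-2.8, -1.0, 5.8]
gripper_width: 0.002
```

Call:
play_rows:
  slide:
    - [0,0.07,0]
    - [0,0.07,0]
  yaw: [0,0]
  grip: [1,1]

```text
time: 13.5
tool_pos: [0.5828, 0.1318, 0.1872]
tool_rot: [-0.705, 0.705, -0.057, 0.057]
contact_force: [-4.1, -0.8, 5.8]
gripper_width: 0.003
```

Call:
play_rows:
  slide:
    - [0,0.07,0]
    - [0,0.07,0]
  yaw: [0,0]
  grip: [1,1]

```text
time: 13.7
tool_pos: [0.5828, 0.1318, 0.186]
tool_rot: [-0.705, 0.705, -0.057, 0.057]
contact_force: [-4.5, -0.9, 9.7]
gripper_width: 0.0
```

Call:
play_rows:
  slide:
    - [0,0.05,0]
    - [0,0,0]
  yaw: [0,0]
  grip: [1,1]

```text
time: 13.9
tool_pos: [0.5828, 0.1318, 0.186]
tool_rot: [-0.705, 0.705, -0.057, 0.057]
contact_force: [-5.5, -0.2, 9.7]
gripper_width: 0.0
```

Call:
play_rows:
  slide:
    - [0,0.05,0]
    - [0,0,0]
  yaw: [0,0]
  grip: [1,1]

```text
time: 14.1
tool_pos: [0.5828, 0.1318, 0.186]
tool_rot: [-0.705, 0.705, -0.057, 0.057]
contact_force: [-5.7, -1.0, 11.1]
gripper_width: 0.001
```

```bash
python3 -c "
from h import *
st()"
```

```text
t 14.1 rocker pos mm [ -2.5 100.6 186. ] F rocker [-5.4 -1.9 11.1] grip 0.0
```

Call:
play_rows:
  slide:
    - [0,0.07,0]
    - [0,0.07,0]
    - [0,0,0]
  yaw: [0,0,0]
  grip: [1,1,1]

```text
time: 14.4
tool_pos: [0.5829, 0.1318, 0.1859]
tool_rot: [-0.705, 0.705, -0.056, 0.057]
contact_force: [-9.9, -1.6, 16.5]
gripper_width: -0.004
```

```bash
python3 - <<'E'
from h import *
st()
b=(225,165,405,305);a=cams.grab_frame("side")["image"][b[1]:b[3],b[0]:b[2],::-1]; cv2.imwrite(f"pics/side6.png",cv2.resize(a,None,fx=4.2,fy=4.2,interpolation=cv2.INTER_CUBIC))
E
```

```text
t 14.4 rocker pos mm [ -2.4 100.6 185.9] F rocker [-9.5 -3.1 16.5] grip -0.0
```

View pics/side6.png

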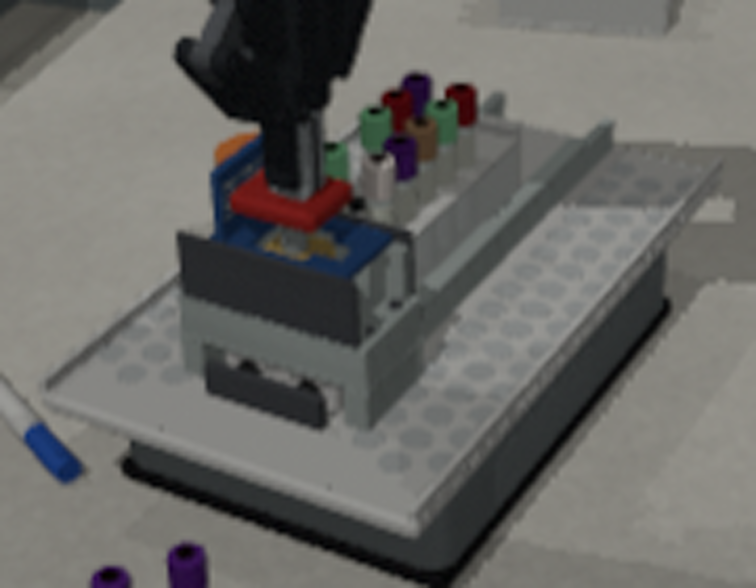

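The plunger has bottomed at a depth of about 10 mm: z stopped at 0.186 and the force rose to 16.5 N. The side view shows the pad down and the collar seated. I'll ease off slightly and slide toward the tab.

Call:
play_rows:
  slide:
    - [0.1,-0.03,0]
    - [0.1,-0.02,0]
    - [0.1,0,0]
    - [0.1,0,0]
  yaw: [0,0,0,0]
  grip: [1,1,1,1]

```text
time: 14.85
tool_pos: [0.5863, 0.1317, 0.186]
tool_rot: [0.705, -0.705, 0.057, -0.056]
contact_force: [-9.2, 0.9, 15.0]
gripper_width: 0.001
```

```bash
python3 -c "
from h import *
st()"
```

```text
t 14.85 rocker pos mm [  1. 101. 186.] F rocker [-9.2 -0.6 15. ] grip 0.0
```

Call:
play_rows:
  slide:
    - [0.1,0,0]
    - [0.1,0,0]
    - [0.1,0,0]
    - [0.1,0,0]
    - [0.1,0,0]
    - [0.1,0,0]
  yaw: [0,0,0,0,0,0]
  grip: [1,1,1,1,1,1]

```text
time: 15.45
tool_pos: [0.5922, 0.131, 0.1859]
tool_rot: [0.705, -0.704, 0.057, -0.056]
contact_force: [-9.3, 0.8, 15.0]
gripper_width: 0.001
```

Call:
play_rows:
  slide:
    - [0.1,0,0]
    - [0.1,0,0]
    - [0.1,0,0]
  yaw: [0,0,0]
  grip: [1,1,1]

```text
time: 15.75
tool_pos: [0.5953, 0.1306, 0.1859]
tool_rot: [0.705, -0.704, 0.057, -0.056]
contact_force: [-9.8, 1.7, 13.9]
gripper_width: 0.003
```

```bash
python3 -c "
from h import *
st()"
```

```text
t 15.75 rocker pos mm [ 10.  101.4 185.9] F rocker [-9.9  0.1 13.9] grip 0.0
```

Call:
play_rows:
  slide:
    - [0.1,0.01,0]
    - [0.1,0.01,0]
    - [0.1,0.01,0]
    - [0.1,0,0]
  yaw: [0,0,0,0]
  grip: [1,1,1,1]

```text
time: 16.15
tool_pos: [0.5992, 0.13, 0.1859]
tool_rot: [0.705, -0.704, 0.057, -0.056]
contact_force: [-10.7, 2.2, 16.1]
gripper_width: -0.001
```

Call:
play_rows:
  slide:
    - [0.1,0,0]
    - [0.1,0,0]
    - [0.1,0,0]
  yaw: [0,0,0]
  grip: [1,1,1]

```text
time: 16.45
tool_pos: [0.6015, 0.1296, 0.1859]
tool_rot: [0.705, -0.704, 0.058, -0.056]
contact_force: [-14.5, 1.9, 17.2]
gripper_width: 0.003
```

```bash
python3 -c "
from h import *
st()"
```

```text
t 16.45 rocker pos mm [ 16.3 101.4 185.9] F rocker [-14.6  -0.4  17.2] grip 0.0
```

Call:
play_rows:
  slide:
    - [0.1,-0.02,0]
    - [0.1,-0.02,0]
  yaw: [0,0]
  grip: [1,1]

```text
time: 16.65
tool_pos: [0.6035, 0.1293, 0.1859]
tool_rot: [0.705, -0.704, 0.057, -0.056]
contact_force: [-10.9, 1.1, 14.1]
gripper_width: -0.001
```

Call:
play_rows:
  slide:
    - [0.1,0,0]
    - [0.1,0,0]
  yaw: [0,0]
  grip: [1,1]

```text
time: 16.85
tool_pos: [0.6055, 0.129, 0.1858]
tool_rot: [0.705, -0.704, 0.057, -0.056]
contact_force: [-12.0, 0.8, 14.2]
gripper_width: 0.001
```

```bash
python3 -c "
from h import *
st()"
```

```text
t 16.85 rocker pos mm [ 20.4 101.4 185.8] F rocker [-11.9  -1.1  14.2] grip 0.0
```

The keeper is about 5 mm across with no blocking rise, so it's past the collar. On to the end stop.

Call:
play_rows:
  slide:
    - [0.1,0.01,0]
    - [0.1,0,0]
    - [0.1,0,0]
  yaw: [0,0,0]
  grip: [1,1,1]

```text
time: 17.15
tool_pos: [0.6086, 0.1284, 0.1858]
tool_rot: [0.705, -0.704, 0.057, -0.056]
contact_force: [-10.8, 2.1, 15.2]
gripper_width: 0.003
```

Call:
play_rows:
  slide:
    - [0.1,0,0]
    - [0.1,0,0]
  yaw: [0,0]
  grip: [1,1]

```text
time: 17.35
tool_pos: [0.6106, 0.1281, 0.1858]
tool_rot: [0.705, -0.704, 0.057, -0.056]
contact_force: [-10.6, 1.3, 14.8]
gripper_width: 0.003
```

```bash
python3 -c "
from h import *
st()"
```

```text
t 17.35 rocker pos mm [ 25.6 101.4 185.8] F rocker [-10.7  -0.4  14.8] grip 0.0
```

Call:
play_rows:
  slide:
    - [0.1,0,0]
  yaw: [0]
  grip: [1]

```text
time: 17.45
tool_pos: [0.6115, 0.128, 0.1858]
tool_rot: [0.705, -0.704, 0.057, -0.056]
contact_force: [-13.9, 1.6, 15.8]
gripper_width: 0.001
```

Call:
play_rows:
  slide:
    - [0.1,0,0]
  yaw: [0]
  grip: [1]

```text
time: 17.55
tool_pos: [0.6117, 0.128, 0.1857]
tool_rot: [0.705, -0.704, 0.058, -0.055]
contact_force: [-15.6, 2.7, 18.2]
gripper_width: -0.006
```

```bash
python3 - <<'E'
from h import *
st()
b=(225,165,405,305);a=cams.grab_frame("side")["image"][b[1]:b[3],b[0]:b[2],::-1]; cv2.imwrite(f"pics/side7.png",cv2.resize(a,None,fx=4.2,fy=4.2,interpolation=cv2.INTER_CUBIC))
E
```

```text
t 17.55 rocker pos mm [ 26.6 101.4 185.7] F rocker [-15.8   0.2  18.2] grip -0.01
```

View pics/side7.png

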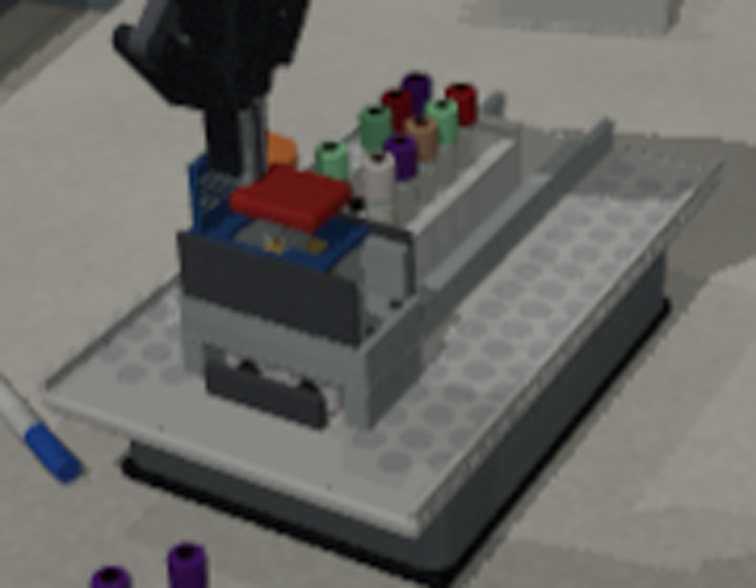

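The keeper plate has moved and the tool is stalling at about 12 mm of travel. One more gentle nudge should confirm the stop.

Call:
play_rows:
  slide:
    - [0.08,-0.04,0]
    - [0,0,0]
  yaw: [0,0]
  grip: [1,1]

```text
time: 17.8
tool_pos: [0.6117, 0.128, 0.1857]
tool_rot: [0.705, -0.704, 0.059, -0.054]
contact_force: [-16.2, 2.5, 16.8]
gripper_width: -0.003
```

```bash
python3 -c "
from h import *
st()"
```

```text
t 17.8 rocker pos mm [ 26.7 101.4 185.7] F rocker [-16.4  -0.2  16.8] grip -0.0
```

It's hard against the stop, with no further travel. I'll back the fingers off the tab, then lift slowly and watch for the plunger to catch on the keeper.

Call:
play_rows:
  slide:
    - [-0.1,0,0]
    - [-0.1,0,0]
    - [-0.1,0,0]
    - [-0.1,0,0]
    - [-0.1,0,0]
    - [0,-0.1,0]
    - [0,-0.1,0]
    - [0,-0.1,0]
    - [0,-0.1,0]
  yaw: [0,0,0,0,0,0,0,0,0]
  grip: [1,1,1,1,1,1,1,1,1]

```text
time: 18.7
tool_pos: [0.6101, 0.1276, 0.1879]
tool_rot: [0.705, -0.705, 0.056, -0.058]
contact_force: [2.0, -0.1, 2.7]
gripper_width: 0.0
```

Call:
play_rows:
  slide:
    - [0,-0.1,0]
    - [0,-0.1,0]
    - [0,-0.1,0]
    - [0,-0.1,0]
  yaw: [0,0,0,0]
  grip: [1,1,1,1]

```text
time: 19.1
tool_pos: [0.6085, 0.1274, 0.1899]
tool_rot: [-0.705, 0.705, -0.058, 0.056]
contact_force: [0.6, 0.3, 0.5]
gripper_width: 0.002
```

```bash
python3 -c "
from h import *
st()"
```

```text
t 19.1 rocker pos mm [ 23.6 100.3 189.9] F rocker [0.5 0.4 0.5] grip 0.0
```

The force fell to zero about 2 mm up, so the pad has stayed down. I'll retreat upward and then back toward -x.

Call:
play_rows:
  slide:
    - [0,-1,0]
    - [0,-3,0]
    - [0,-3,0]
    - [0,-3,0]
    - [0,0,-4]
    - [0,0,-4]
    - [0,0,-4]
    - [0,0,-4]
    - [0,0,-4]
    - [0,0,-4]
    - [0,0,0]
  yaw: [0,0,0,0,0,0,0,0,0,0,0]
  grip: [1,1,1,1,1,1,1,1,1,1,1]

```text
time: 20.2
tool_pos: [0.57, -0.1134, 0.2916]
tool_rot: [-0.704, 0.705, -0.059, 0.059]
contact_force: [0.6, -0.0, -0.2]
gripper_width: -0.004
```

```bash
python3 - <<'E'
from h import *
st()
for n,b in (("side",(225,165,405,305)),("top",(255,150,470,310))):
    F=cams.grab_frame(n); a=F["image"][b[1]:b[3],b[0]:b[2],::-1]; cv2.imwrite(f"pics/{n}8.png",cv2.resize(a,None,fx=3.6,fy=3.6,interpolation=cv2.INTER_CUBIC)); cv2.imwrite(f"pics/{n}8f.png",F["image"][:,:,::-1])
E
```

```text
t 20.2 rocker pos mm [  24.1 -143.5  291.6] F rocker [ 0.6  0.1 -0.2] grip -0.0
```

View pics/side8.png

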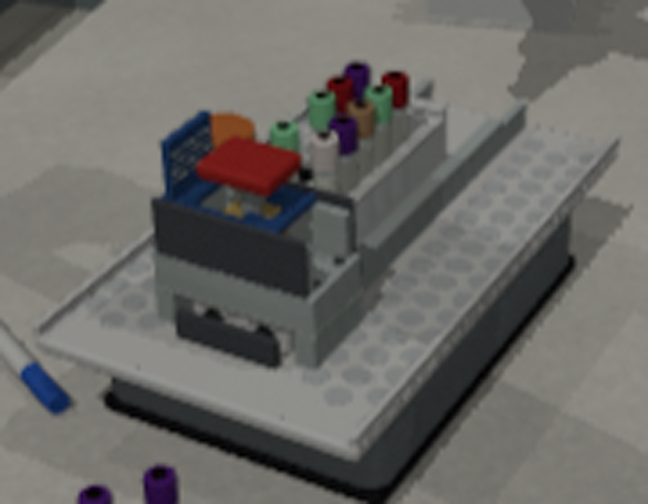

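View pics/top8.png

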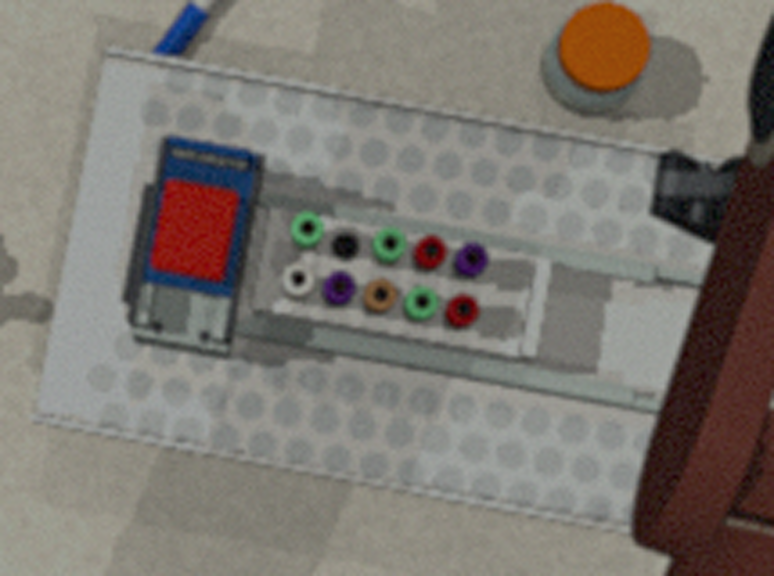

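Final views: in the side view the pad sits at (249,165), still down and roughly 8 mm below its start. In the top view the keeper has moved up by about 7 original pixels, roughly 12 mm. The rack is unmoved and so are the bystanders in view. Handing in.

```bash
python3 -c "
from plant import workorder,readout
print(workorder.job_done(), readout.state()['time'])"
```

```text
the job is handed in; nothing more can be done
the job is handed in; nothing more can be done
```

The rack is home against its buffers and locked, with the plunger down and trapped under the keeper. I handed the job in at about 20 s, with the arm clear of everything.

- **Rack:** I pushed it about 28 mm at 2–3 N sliding force until the buffers rose at about 3.5 N/mm. The peak reading was 10.7 N, and then I eased it off. The plunger later went well past 3 mm, so its nose was in the hole.
- **Plunger:** Pressed at 7 mm/s, it bottomed at about 10 mm. Readings were 14 to 18 N while it was held there.
- **Keeper:** It met the fingers at about x = 15 mm and stopped hard at 26.7 mm, so it travelled about 12 mm. The sideways force peaked at 16.4 N, most of it friction on the pad.

**Last checks:**
- On letting go, the force fell to zero about 2 mm up.
- The side view shows the pad about 8 mm below its start, which fits a trapped plunger.
- The top view shows the keeper about 12 mm across and the rack unmoved.
- The jar and the pen tip looked unmoved; I did not check the tube stand in the last pictures.

**Disagreements:**
- Two-view heights were rough. The pad came out at 179 mm against the stated 185 mm. One tail-plate corner came out at 134 mm and the other at 101 mm, against 131 mm.
- The wrist camera put the platform end about 2.5 mm from where the top view had it; I corrected for that.
- The keeper's edge read up to about 3 mm off in x. I did not correct for it, because the tab was found by feel.

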